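Release the oven key left latched down

ROBOT

A 6-joint arm with a two-finger parallel gripper is mounted at the origin on the work surface. World frame = base frame: x ahead of the robot, y to its left, z up, the work surface at z = 0. Lengths are in m, angles in rad, forces in N, time in s.
With the tool pointing down it reaches from about 0.4 to 0.825 m from the base axis. Payload 7 kg.
Tool frame: the origin (TCP) lies at the centre of the arm's flange, where the gripper is bolted on; the fingertips stand 178 mm ahead of it and the grasp point (between the pads) lies 159 mm ahead of it; z points along the fingers, y is the direction in which the jaws open and shut (so a half turn about z gives the same grasp; the last joint's range is limited). The gripper opens to 88 mm and grips with 3 to 60 N. Pads are 19 mm wide; open, the fingers measure 130 mm over their backs; the gripper's body (78 mm by 193 mm) begins 47 mm behind the grasp point.
Start: joints at [1.569, 0.359, 0.012, 0, -1.224, -0.288], TCP at [0.193, 0.647, 0.405] pointing down, gripper open.
Joint ranges: [-3.07, 3.07], [-1.43, 2.12], [-1.02, 1.25], [-3.03, 1.67], [-3.05, -0], [-3.03, 3.03]. Speed limits (rad/s): [2.39, 2.39, 3.01, 3.14, 3.14, 3.14].

INTERFACE

Orientations are given as [roll, pitch, yaw] about the fixed x, y, z axes, in that order (R = Rz(yaw) Ry(pitch) Rx(roll)).
In Python, from station import * gives the robot as it stands.
- The arm moves only by the tool send_rows, never from a script. Its argument "motion" is a list of rows, each an object with "offset": the shift along the tool's x, y, z in cm, a list of three; "turn": the turn about the tool's z in degrees. In form: [{"offset": [x, y, z], "turn": turn}, ...]. A call has 1 to 8 rows; each row is the pose to reach, as a shift and turn from the pose commanded when the call began, along the tool's axes at that moment; what a row does not reach only later rows make up. A row lasts 1/10 s, in which the tool goes at most 50 mm and 8.59 degrees, less where a joint would pass 70% of its speed; a pose out of reach is approached as far as the arm can. A call with a gripper value outside its range is refused whole. "hand" is the opening, from -1 (shut) to 1 (fully open), set as the call begins (left out, the last holds). The fingers move at their own pace and stop on an object; "squeeze" is the grip in N (left out, the last holds). Time passes only in rows, so rows that repeat a pose let the fingers close. It gives the time, the measured TCP pose, the force and the opening at its end, in the units of the state.
- get_state(): the state, without advancing time (a new reading comes with each control period).
- grab_frame(name): name is "scene" or "side" or "wrist"; returns a dict with "frame" (480x640x3 uint8, blue, green, red), "range_z" (480x640 float32, m along the optical axis (not along the pixel's ray), 0 where there is no reading), "vertical_fov" (degrees; the focal length in pixels is half the picture's height over the tangent of half this angle, whatever the lens; pixels are square), "cx", "cy" (the principal point, pixels), "cam_to_world" (4x4, takes a point from camera to world coordinates). Camera axes: x right, y up, looking along -z (the intrinsics and any distortion apply to the point x, -y, -z); pixel columns grow to the right and rows downward; lengths in m; the calibration is good to about 2 mm. A picture is of the moment at which its call begins.
- job_done(): hands the job in, once; it reports no verdict.
The state is a dict: "t": time; "q": joint angles; "qd": joint speeds; "joint_efforts": joint torques, N m; "eef_pos": TCP position; "ee_rot": TCP orientation; "force": force on the tool from outside, world axes, zero at the start; "moment": the same for the moment, N m; "width": finger opening in m.
Only numpy, scipy, OpenCV 4.12 (cv2) and the standard library are available. Lean on these libraries where they do the work, as an engineer would, in place of code of your own. Each camera call takes 0.05 s, during which the arm holds its last target. There are 200 camera calls.

TASK

On the oven's control box, tap each of the four white keys lightly in turn, starting next to the amber lamp and going along the row; one of them is already latched down and will feel solid. When all four have been tapped, press that key firmly in so that it releases, and let it come up. Never push one of the raised keys far in, and leave the bun, rings, tools and jar as they stand.

Things in the scene. Friction and masses are not known exactly. Their poses are not given: they have to be found in the camera images.
- console: Green oven control box fixed on the table, 110 mm (its x) by 290 mm (its y) by 55 mm high, top level, turned up to about 0.4 rad. Origin: centre of its underside; its x points away from the robot, its y along the key row towards the amber lamp. The amber lamp is a low round button 16 mm across and 6 mm high on its top, 128 mm from the middle, at the lamp end of the row. The row of keys runs along y, 12 mm towards the robot from the box's middle, 62 mm from key to key.
- place_1 (a point): Key place 1 of the row, counted from the amber lamp (next to the lamp): the centre of the top face of a raised key there, 72 mm above the table. Axes as the control box; it does not move with the key.
- place_2 (a point): Key place 2 of the row, counted from the amber lamp (in the middle): the centre of the top face of a raised key there, 72 mm above the table. Axes as the control box; it does not move with the key.
- place_3 (a point): Key place 3 of the row, counted from the amber lamp (in the middle): the centre of the top face of a raised key there, 72 mm above the table. Axes as the control box; it does not move with the key.
- place_4 (a point): Key place 4 of the row, counted from the amber lamp (farthest from the lamp): the centre of the top face of a raised key there, 72 mm above the table. Axes as the control box; it does not move with the key.
- key_a: One of four identical white keys (all that is said of one holds for all); letters stand in any order along the row. Origin: centre of the cap's top face. Cap 30 mm (x) by 32 mm (y) in a flat black bezel 42 by 44 mm, whose top is 58 mm above the table. Raised: cap top 72 mm above the table; about 1 N starts it down, then 0.35 N per mm, and it springs back.
- key_b: One of four identical white keys (all that is said of one holds for all); letters stand in any order along the row. Origin: centre of the cap's top face. Exactly one of the four keys starts latched: its top is 66 mm above the table and it feels solid up to about 3 N.
- key_c: One of four identical white keys (all that is said of one holds for all); letters stand in any order along the row. Origin: centre of the cap's top face. The latched key lets go once pushed down 2 to 3.5 mm below its latched height (4 to 5 N; the stop is 3.5 mm down) and rises to 72 mm as the finger leaves.
- key_d: One of four identical white keys (all that is said of one holds for all); letters stand in any order along the row. Origin: centre of the cap's top face. A raised key must not be pushed in by more than 4.5 mm; a light tap sinks it 1 to 3 mm.
- bun: Round baked bun, brown, 74 mm across, 35 mm high, standing loose behind the control box (far side from the robot). Origin: on its axis, at its underside. To be left where it is.
- cutter: Steel ring cutter, 64 mm across, 40 mm high, open, standing loose behind the control box. Origin: on its axis, at its underside. To be left where it is.
- spatula: Spatula 250 mm long, lying flat on the table between the robot and the control box. Origin: in the tool, near its middle, at its underside. To be left where it is.
- cake_ring: Aluminium cake ring, 96 mm across, 50 mm high, standing loose beside the lamp end of the control box. Origin: on its axis, at its underside. To be left where it is.
- jar: Jar with a red lid, 60 mm across, 90 mm high, standing loose beside the other end of the control box. Origin: on its axis, at its underside. To be left where it is.
- stamp: Small bun stamp, brass foot 26 mm across, wooden grip, 42 mm high, standing loose on top of the control box behind the keys (about 49 mm from the row's centre line). Origin: on its axis, at its underside. To be left where it is.

How it is judged:
On the way, in this order (a step that is already met when the one before it is completed fails the run):
1. the fingers have tapped the key in place 1 counted from the amber lamp (((contact force between the fingers and key_a above 0.3 N and horizontal distance between key_a and place_1 below 0.015 m) or (contact force between the fingers and key_b above 0.3 N and horizontal distance between key_b and place_1 below 0.015 m) or (contact force between the fingers and key_c above 0.3 N and horizontal distance between key_c and place_1 below 0.015 m) or (contact force between the fingers and key_d above 0.3 N and horizontal distance between key_d and place_1 below 0.015 m))), for 0.03 s.
2. the fingers have tapped the key in place 2 counted from the amber lamp (((contact force between the fingers and key_a above 0.3 N and horizontal distance between key_a and place_2 below 0.015 m) or (contact force between the fingers and key_b above 0.3 N and horizontal distance between key_b and place_2 below 0.015 m) or (contact force between the fingers and key_c above 0.3 N and horizontal distance between key_c and place_2 below 0.015 m) or (contact force between the fingers and key_d above 0.3 N and horizontal distance between key_d and place_2 below 0.015 m))), for 0.03 s.
3. the fingers have tapped the key in place 3 counted from the amber lamp (((contact force between the fingers and key_a above 0.3 N and horizontal distance between key_a and place_3 below 0.015 m) or (contact force between the fingers and key_b above 0.3 N and horizontal distance between key_b and place_3 below 0.015 m) or (contact force between the fingers and key_c above 0.3 N and horizontal distance between key_c and place_3 below 0.015 m) or (contact force between the fingers and key_d above 0.3 N and horizontal distance between key_d and place_3 below 0.015 m))), for 0.03 s.
4. the fingers have tapped the key in place 4 counted from the amber lamp (((contact force between the fingers and key_a above 0.3 N and horizontal distance between key_a and place_4 below 0.015 m) or (contact force between the fingers and key_b above 0.3 N and horizontal distance between key_b and place_4 below 0.015 m) or (contact force between the fingers and key_c above 0.3 N and horizontal distance between key_c and place_4 below 0.015 m) or (contact force between the fingers and key_d above 0.3 N and horizontal distance between key_d and place_4 below 0.015 m))), for 0.03 s.
5. after the taps, the key that was latched has been released and is up (((distance of key_a from where it was at the start of the episode above 0.0045 m and height (world z) of key_a above 0.07 m) or (distance of key_b from where it was at the start of the episode above 0.0045 m and height (world z) of key_b above 0.07 m) or (distance of key_c from where it was at the start of the episode above 0.0045 m and height (world z) of key_c above 0.07 m) or (distance of key_d from where it was at the start of the episode above 0.0045 m and height (world z) of key_d above 0.07 m))), for 0.2 s.
At the end, for the whole second after the job is handed in: The key that was latched at the start has risen, and all four keys stand fully up (within 2 mm) (((distance of key_a from where it was at the start of the episode above 0.0045 m and height (world z) of key_a above 0.07 m) or (distance of key_b from where it was at the start of the episode above 0.0045 m and height (world z) of key_b above 0.07 m) or (distance of key_c from where it was at the start of the episode above 0.0045 m and height (world z) of key_c above 0.07 m) or (distance of key_d from where it was at the start of the episode above 0.0045 m and height (world z) of key_d above 0.07 m)) and height (world z) of each of key_a, key_b, key_c, key_d above 0.07 m); the robot touches nothing.
It fails at once if a raised key is pushed in by more than 4.5 mm ((distance of key_a from where it was at the start of the episode above 0.0045 m and height (world z) of key_a below 0.069 m) or (distance of key_b from where it was at the start of the episode above 0.0045 m and height (world z) of key_b below 0.069 m) or (distance of key_c from where it was at the start of the episode above 0.0045 m and height (world z) of key_c below 0.069 m) or (distance of key_d from where it was at the start of the episode above 0.0045 m and height (world z) of key_d below 0.069 m)).
It fails at once if a bystander is pushed, lifted or carried more than 15 mm (distance of any of bun, cutter, spatula, cake_ring, jar, stamp from where it was at the start of the episode above 0.015 m).
It also fails if it takes over 53 s, if anything falls off the work surface, if the arm or the gripper's body presses on something with over 40 N, if the wrist force passes 120 N, or if a joint passes its speed limit or range.

## Working session

There is one attempt and no reset: what is moved stays moved. The work goes in short steps, Python scripts to look and compute and a tool call to move; the robot and the scene stay as the last step left them, time stands still between calls to the robot, and variables do not carry over. Pictures are saved under pics/ and viewed, about 8 in all and at most 12, crops included, and the job is handed in when it is done.

Besides the shell and the picture viewer there is one more tool, called after "Call:" by a JSON object that holds its "name" and its "arguments". send_rows: Moves the arm, as the interface text tells. Its arguments: {"type":"object","properties":{"motion":{"type":"array"},"hand":{"type":"number"},"squeeze":{"type":"number"}},"required":["motion"]}

```bash
ls; mkdir -p pics; cat > h.py <<'E'
from station import *
import numpy as np, cv2
def pt(f,u,v,r=1):
    H=f["range_z"]; h=480
    fl=h/2/np.tan(np.radians(f["vertical_fov"])/2)
    p=H[int(v)-r:int(v)+r+1,int(u)-r:int(u)+r+1]; p=p[p>0]; d=np.median(p)
    c=np.array([(u-f["cx"])/fl*d,-(v-f["cy"])/fl*d,-d,1])
    return (f["cam_to_world"]@c)[:3]
E
python3 - <<'E'
from h import *
import pickle
s=get_state(); print(s)
F={}
for n in("scene","side"):
    f=grab_frame(n); F[n]=f; cv2.imwrite(f"pics/{n}0.png",f["frame"]); print(n,[k for k in f],f["vertical_fov"],f["cx"],f["cy"],f["cam_to_world"].round(3).tolist())
    for k in f:
        if k not in("frame","range_z","vertical_fov","cx","cy","cam_to_world"): print(k,f[k])
pickle.dump(F,open("F.pkl","wb"))
E
```

```text
pics
{'t': 0.0, 'q': array([ 1.56907899e+00,  3.59393576e-01,  1.10685058e-02, -3.53165245e-04,
       -1.22407476e+00, -2.88103841e-01]), 'qd': array([ 0.00032896,  0.00149114, -0.0001099 ,  0.00077462, -0.00018564,
       -0.00061959]), 'joint_efforts': array([ 1.72301275e-04, -5.82718384e+01,  2.93053293e+01,  6.99734464e+00,
        6.72531605e-03, -1.66050236e-04]), 'eef_pos': array([0.19284441, 0.64667159, 0.40372176]), 'ee_rot': array([ 3.13996090e+00, -1.37341912e-04, -2.89941342e-01]), 'force': array([-0.10100139,  0.26351431,  0.15687274]), 'moment': array([ 0.01029871,  0.01725798, -0.03991646]), 'width': 0.0873968921770831}
scene ['frame', 'range_z', 'vertical_fov', 'cx', 'cy', 'cam_to_world'] 52.381063889918245 314.60563433181983 234.44099035256508 [[0.732, -0.459, 0.504, 0.978], [0.681, 0.511, -0.524, -0.369], [-0.018, 0.727, 0.687, 0.616], [0.0, 0.0, 0.0, 1.0]]
side ['frame', 'range_z', 'vertical_fov', 'cx', 'cy', 'cam_to_world'] 51.581274934701526 318.143884883558 241.72579565434174 [[-0.994, 0.067, -0.084, 0.517], [-0.108, -0.653, 0.749, 0.761], [-0.005, 0.754, 0.657, 0.664], [0.0, 0.0, 0.0, 1.0]]
```

View pics/scene0.png

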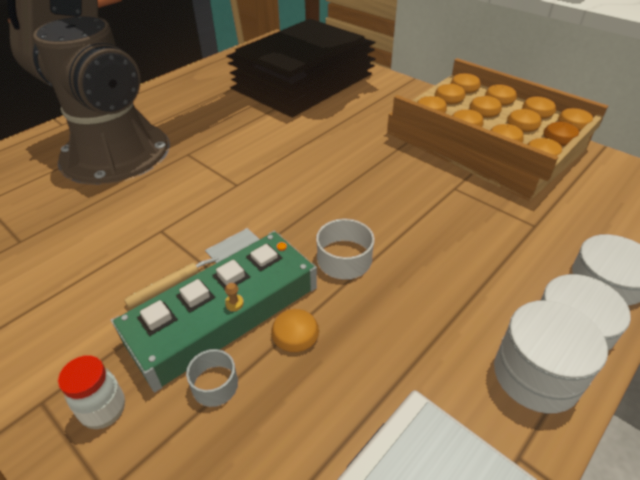

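The scene view shows the box with its keys at about (156,316), (195,293), (231,272) and (265,256), and the amber lamp at (282,246). The stamp is at (233,297), just behind key places 2 and 3.

```bash
cat >> h.py <<'E'
def cloud(f):
    H=f["range_z"]; fl=240/np.tan(np.radians(f["vertical_fov"])/2)
    v,u=np.mgrid[:480,:640]
    P=np.stack([(u-f["cx"])/fl*H,-(v-f["cy"])/fl*H,-H],-1)
    return P@f["cam_to_world"][:3,:3].T+f["cam_to_world"][:3,3]
E
python3 - <<'E'
from h import *
import pickle
F=pickle.load(open("F.pkl","rb"))
for n,f in F.items():
    P=cloud(f); im=f["frame"].astype(int); b,g,r=im[...,0],im[...,1],im[...,2]
    print(n)
    hsv=cv2.cvtColor(f["frame"],cv2.COLOR_BGR2HSV).astype(int)
    base=(P[...,2]>.035)&(P[...,2]<.09)&(f["range_z"]>0)
    green=base&(hsv[...,0]>55)&(hsv[...,0]<90)&(hsv[...,1]>100)&(abs(P[...,2]-.055)<.006)
    q=P[green]; print("green",len(q),np.median(q[:,2])); rect=cv2.minAreaRect(q[:,:2].astype(np.float32)); print(rect)
    roi=cv2.dilate(green.astype(np.uint8),np.ones((25,25)))>0
    for nm,m in(("white",(hsv[...,1]<60)&(hsv[...,2]>150)),("amber",(hsv[...,0]<20)&(hsv[...,1]>180)&(hsv[...,2]>150))):
        m=(m&base&roi).astype(np.uint8)
        k,l,s,c=cv2.connectedComponentsWithStats(m)
        for i in range(1,k):
            if s[i,4]>15:
                w=P[l==i]; t=w[w[:,2]>np.median(w[:,2])-.004]
                print(nm,c[i].round(1),s[i,4],"mean",t.mean(0).round(4),"zpct",np.percentile(w[:,2],[10,50,90]).round(4))
v=F["side"]["frame"]; cv2.imwrite("pics/side_v.png",v)
c=F["scene"]["frame"][220:390,100:330]; cv2.imwrite("pics/crop0.png",cv2.resize(c,None,fx=3.4,fy=3.4,interpolation=cv2.INTER_CUBIC))
E
```

```text
scene
green 3315 0.05488235491731597
((0.5537437796592712, -0.1373501718044281), (0.2676086127758026, 0.08305823057889938), 83.14909362792969)
white [265.6 256.3] 160 mean [ 0.5501 -0.0381  0.066 ] zpct [0.064  0.0661 0.0673]
white [229.9 273. ] 168 mean [ 0.5403 -0.101   0.0715] zpct [0.0699 0.0716 0.0729]
white [195.8 291.8] 228 mean [ 0.5319 -0.1585  0.0715] zpct [0.0696 0.0716 0.0729]
white [158.7 314.8] 171 mean [ 0.5271 -0.2186  0.0715] zpct [0.07   0.0715 0.0728]
white [151.4 357.9] 20 mean [ 0.5685 -0.2616  0.0573] zpct [0.0562 0.0573 0.058 ]
amber [281.1 246.7] 38 mean [ 0.5489 -0.003   0.0607] zpct [0.0592 0.0608 0.0623]
side
green 2129 0.056756773781431735
((0.44341787695884705, 0.11011773347854614), (0.22061604261398315, 0.7768601179122925), 23.047771453857422)
white [360.8 149.7] 416 mean [ 0.5234 -0.2429  0.0664] zpct [0.0403 0.058  0.074 ]
white [361.5 172.7] 191 mean [ 0.5232 -0.1542  0.0733] zpct [0.0613 0.0726 0.0747]
white [356.4 188.7] 207 mean [ 0.5314 -0.093   0.0732] zpct [0.062  0.0727 0.0748]
white [350.6 207.1] 205 mean [ 0.5399 -0.0319  0.0676] zpct [0.0608 0.0674 0.0691]
amber [347.1 219.4] 39 mean [0.5453 0.0018 0.062 ] zpct [0.0597 0.0621 0.0634]
```

View pics/side0.png

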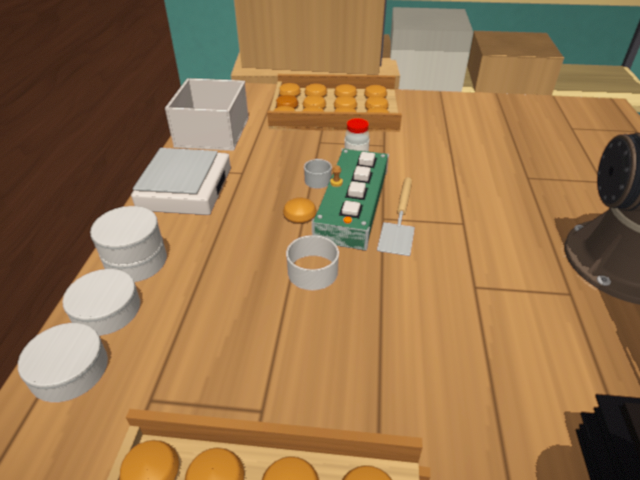

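Range readings put the key in place 1, next to the lamp, at 66 mm, so it is the latched one. The other three are at about 72 mm. The side view agrees on the row direction (yaw about -0.13) but differs by up to 1 cm in position. I'll shut the gripper, move above the box and check with the wrist camera.

Call:
{"name": "send_rows", "arguments": {"motion": [{"offset":[2,2,0],"turn":-2},{"offset":[5,5.5,0],"turn":-5},{"offset":[8.4,9,0],"turn":-9},{"offset":[11.8,12.6,0],"turn":-9},{"offset":[15.2,16.2,0],"turn":-9},{"offset":[18.6,19.8,0],"turn":-9},{"offset":[22,23.4,0],"turn":-9},{"offset":[25.4,27,0],"turn":-9}], "hand": -1, "squeeze": 5}}

```text
t: 0.9
eef_pos: [0.3595, 0.3134, 0.4046]
ee_rot: [-3.142, 0.0, -0.132]
force: [0.7, 0.8, 1.0]
width: 0.0291
```

Call:
{"name": "send_rows", "arguments": {"motion": [{"offset":[2.7,4.2,0],"turn":0},{"offset":[5.4,8.4,0],"turn":0},{"offset":[8.1,12.6,0],"turn":0},{"offset":[10.8,16.8,0],"turn":0},{"offset":[13.5,21,0],"turn":0},{"offset":[16.2,25.2,0],"turn":0},{"offset":[18.7,29,0],"turn":0},{"offset":[20,31,0],"turn":0}]}}

```text
t: 1.7
eef_pos: [0.5171, -0.0211, 0.4043]
ee_rot: [3.141, 0.001, -0.135]
force: [-0.3, 0.7, 0.3]
width: 0.0006
```

```bash
python3 - <<'E'
from h import *
import pickle
f=grab_frame("wrist"); pickle.dump(f,open("W.pkl","wb")); cv2.imwrite("pics/w1.png",f["frame"])
s=get_state(); print(s["t"],s["eef_pos"],s["ee_rot"],s["force"],s["width"],s["q"].round(2)); print(f["cam_to_world"].round(3),f["vertical_fov"],f["cx"],f["cy"])
E
```

```text
1.75 [ 0.51785892 -0.02221635  0.40400198] [ 3.14021849e+00  9.63499843e-04 -1.35324449e-01] [ 2.26664697 -2.1183636   0.65089093] 0.00087274175354827 [ 0.34  0.1  -0.33  0.   -1.14  1.1 ]
[[-0.133  0.959  0.25   0.584]
 [-0.991 -0.129 -0.034 -0.03 ]
 [ 0.    -0.252  0.968  0.384]
 [ 0.     0.     0.     1.   ]] 62.70898150463222 316.8986684381537 236.532579573371
```

View pics/w1.png

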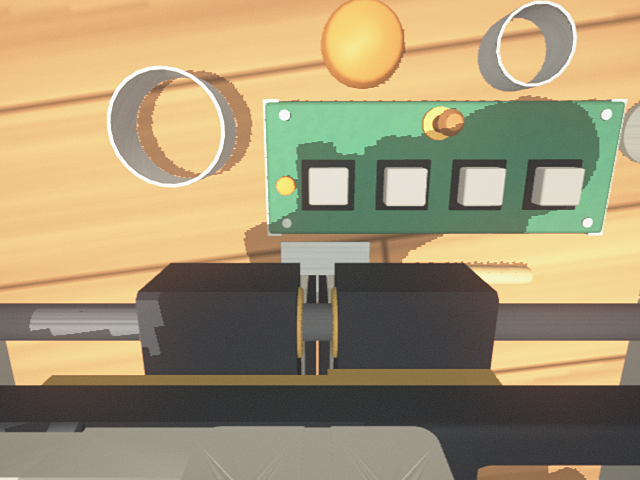

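The wrist view shows the box square to the image, with the lamp at (286,186) and cap tops at about (329,186), (405,187), (483,186) and (562,186). The stamp is at (440,123). The closed fingers are at (318,320), about 42 mm over the jaws.

```bash
python3 - <<'E'
from h import *
import pickle
f=pickle.load(open("W.pkl","rb")); P=cloud(f)
hsv=cv2.cvtColor(f["frame"],cv2.COLOR_BGR2HSV).astype(int)
m=np.zeros((480,640),bool); m[150:215,295:600]=1
cs=[]
for u in(329,405,483,562):
    z=np.median(P[180:192,u-5:u+6,2])
    w=m&(abs(P[...,2]-z)<.003)&(hsv[...,1]<70)&(hsv[...,2]>120); w[:,:u-35]=0; w[:,u+35:]=0
    r=cv2.minAreaRect(P[w][:,:2].astype(np.float32)); cs.append(r[0]); print(u,z.round(4),w.sum(),P[w].mean(0).round(4),np.round(r[0],4),np.round(r[1],4),round(r[2],1))
print("lamp",pt(f,286,186,2), "stamp",pt(f,450,122,2))
for c in((267,101),(623,101),(603,233),(270,233)): print(c,pt(f,*c))
c=np.array(cs); d=c[0]-c[3]; print(np.linalg.norm(d),np.arctan2(d[0],d[1]))
E
```

```text
329 0.0665 1446 [ 0.5427 -0.0337  0.0663] [ 0.5423 -0.0337] [0.0319 0.0294] 82.4
405 0.0721 1508 [ 0.5347 -0.0947  0.0719] [ 0.5344 -0.095 ] [0.0322 0.0297] 82.6
483 0.0719 1523 [ 0.5265 -0.1557  0.0718] [ 0.5261 -0.1562] [0.0323 0.0297] 82.4
562 0.072 1543 [ 0.5183 -0.2168  0.0718] [ 0.5178 -0.2176] [0.033  0.0298] 82.7
lamp [5.46532364e-01 1.12383008e-04 6.10678199e-02] stamp [ 0.57971733 -0.12400582  0.09710471]
(267, 101) [0.614689   0.00559108 0.05232425]
(623, 101) [ 0.57674613 -0.27555085  0.05352612]
(603, 233) [ 0.44989713 -0.3033546  -0.00057411]
(270, 233) [0.50704459 0.0209401  0.05252449]
0.18557182128896071 0.13239447695604692
```

Call:
{"name": "send_rows", "arguments": {"motion": [{"offset":[1.3,0.4,1],"turn":0},{"offset":[2.6,0.8,3],"turn":0},{"offset":[2.6,0.8,6],"turn":0},{"offset":[2.6,0.8,9],"turn":0},{"offset":[2.6,0.8,12],"turn":0},{"offset":[2.6,0.8,13],"turn":0},{"offset":[2.6,0.8,13],"turn":0},{"offset":[2.6,0.8,13],"turn":0}]}}

```text
t: 2.55
eef_pos: [0.5418, -0.0292, 0.2755]
ee_rot: [3.142, -0.001, -0.132]
force: [-0.8, 0.3, 0.2]
width: 0.0003
```

```bash
python3 - <<'E'
from h import *
f=grab_frame("wrist"); cv2.imwrite("pics/w2.png",f["frame"])
s=get_state(); print(s["t"],s["eef_pos"],s["ee_rot"],s["force"],s["width"])
E
```

```text
2.6 [ 0.54184697 -0.02921705  0.27598376] [-3.14108064e+00 -2.02192012e-03 -1.31918770e-01] [ 1.00937032 -0.33061373 -0.03667381] 0.00039488874659286325
```

View pics/w2.png

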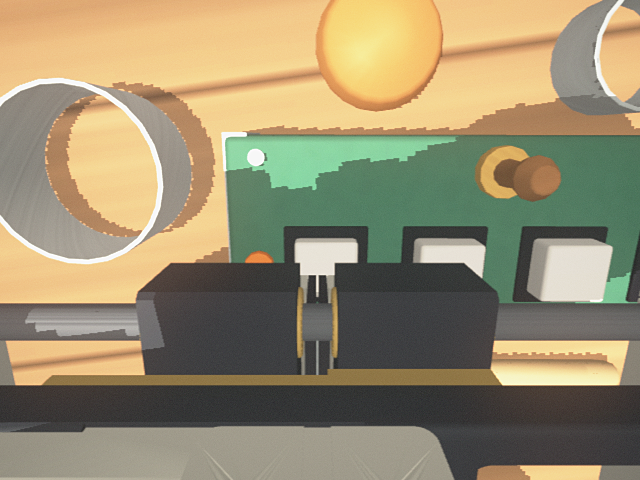

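Position check: the fingers need about 4.5 mm more along +y tool, which fits what the image shows. Readings are noisy, so I'll average several while settled. Next is a descent to just above key 1.

Call:
{"name": "send_rows", "arguments": {"motion": [{"offset":[0.1,0.45,0.5],"turn":0},{"offset":[0.1,0.45,1.2],"turn":0},{"offset":[0.1,0.45,2.0],"turn":0},{"offset":[0.1,0.45,2.5],"turn":0},{"offset":[0.1,0.45,2.5],"turn":0},{"offset":[0.1,0.45,2.5],"turn":0}]}}

```text
t: 3.2
eef_pos: [0.5415, -0.0342, 0.2495]
ee_rot: [3.141, 0.0, -0.133]
force: [0.5, 0.9, -0.1]
width: 0.0001
```

```bash
cat > m.py <<'E'
from h import *
import sys
n=int(sys.argv[1]) if len(sys.argv)>1 else 10
A=[]
for i in range(n):
    s=get_state(); A.append(np.r_[s["eef_pos"]*1000,s["force"]]); f=grab_frame("wrist")
A=np.array(A); print(s["t"],"mean",A.mean(0).round(2),"sd",A.std(0).round(2),"tip z",(A[:,2].mean()-178).round(2)); print(s["ee_rot"])
cv2.imwrite("pics/last.png",f["frame"])
E
python3 m.py
```

```text
3.65 mean [ 5.4156e+02 -3.4160e+01  2.4980e+02  1.8000e-01  2.0000e-01 -2.0000e-02] sd [0.05 0.02 0.14 0.71 0.55 0.3 ] tip z 71.8
[-3.14153377e+00 -1.67693840e-04 -1.32712829e-01]
```

Call:
{"name": "send_rows", "arguments": {"motion": [{"offset":[0,0,0.2],"turn":0},{"offset":[0,0,0.4],"turn":0},{"offset":[0,0,0.5],"turn":0},{"offset":[0,0,0.5],"turn":0}]}}

```text
t: 4.1
eef_pos: [0.5414, -0.0342, 0.2446]
ee_rot: [3.141, 0.0, -0.133]
force: [-0.6, 1.0, 2.2]
width: 0.0008
```

```bash
python3 m.py 8
```

```text
4.45 mean [ 5.4140e+02 -3.4210e+01  2.4467e+02 -1.1100e+00  2.1000e-01  1.7100e+00] sd [0.01 0.01 0.03 0.32 0.62 0.49] tip z 66.67
[ 3.14154649e+00  1.62493023e-04 -1.32745669e-01]
```

Contact on the latched key is about 1.7 N at nominal tip height 66.7, so tap 1 is done and the key stayed solid. Next I lift and go to place 2.

Call:
{"name": "send_rows", "arguments": {"motion": [{"offset":[0,0,-1],"turn":0},{"offset":[0,0,-2],"turn":0},{"offset":[0,3,-2.2],"turn":0},{"offset":[0.1,5.5,-2.2],"turn":0},{"offset":[0.1,6.15,-2.0],"turn":0},{"offset":[0.1,6.15,-1.4],"turn":0},{"offset":[0.1,6.15,-0.9],"turn":0},{"offset":[0.1,6.15,-0.9],"turn":0}]}}

```text
t: 5.3
eef_pos: [0.5341, -0.0947, 0.2528]
ee_rot: [3.141, 0.001, -0.132]
force: [-0.6, 1.2, 0.4]
width: 0.0006
```

```bash
python3 m.py 8; python3 - <<'E'
from h import *
f=grab_frame("wrist"); P=cloud(f); hsv=cv2.cvtColor(f["frame"],cv2.COLOR_BGR2HSV).astype(int)
w=(hsv[...,1]<60)&(hsv[...,2]>150)&(P[...,2]>.06)&(P[...,2]<.08)
k,l,s,c=cv2.connectedComponentsWithStats(w.astype(np.uint8))
for i in range(1,k):
    if s[i,4]>100: print(c[i].round(),s[i,4],np.median(P[l==i],0).round(4))
E
```

```text
5.65 mean [ 5.3444e+02 -9.4780e+01  2.5349e+02  6.0000e-02  7.0000e-02 -1.9000e-01] sd [0.13 0.13 0.34 0.41 0.59 0.64] tip z 75.49
[-3.14155146e+00 -1.99816058e-04 -1.32250183e-01]
[174. 261.] 884 [ 0.5555 -0.0307  0.0658]
[317. 264.] 1085 [ 0.5475 -0.0964  0.0708]
[465. 263.] 1020 [ 0.5395 -0.1648  0.0703]
[593. 278.] 3874 [ 0.5252 -0.2164  0.0717]
```

View pics/last.png

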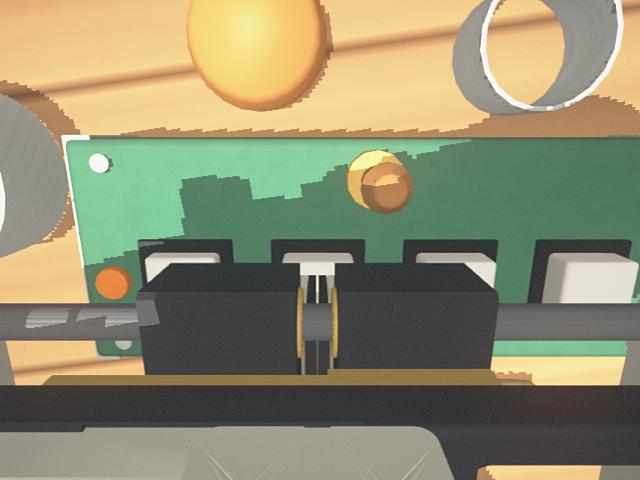

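Key 1 is still down (0.0658) and the fingers are centred over key 2 (cap centred near u=318). Tapping key 2.

Call:
{"name": "send_rows", "arguments": {"motion": [{"offset":[0,0,0.2],"turn":0},{"offset":[0,0,0.4],"turn":0},{"offset":[0,0,0.5],"turn":0},{"offset":[0,0,0.5],"turn":0}]}}

```text
t: 6.15
eef_pos: [0.5344, -0.0953, 0.2486]
ee_rot: [3.142, -0.0, -0.133]
force: [0.4, 0.1, 1.3]
width: 0.0007
```

```bash
python3 m.py 8
```

```text
6.5 mean [ 5.3440e+02 -9.5280e+01  2.4871e+02  2.8000e-01  6.1000e-01  1.1800e+00] sd [0.02 0.02 0.06 0.7  0.4  0.4 ] tip z 70.71
[-3.14155788e+00 -1.32980807e-04 -1.32682490e-01]
```

Call:
{"name": "send_rows", "arguments": {"motion": [{"offset":[0,0,-0.8],"turn":0},{"offset":[0,0,-1.5],"turn":0},{"offset":[0,3,-1.5],"turn":0},{"offset":[0,5.5,-1.5],"turn":0},{"offset":[0,6.15,-1.4],"turn":0},{"offset":[0,6.15,-0.8],"turn":0},{"offset":[0,6.15,-0.5],"turn":0},{"offset":[0,6.15,-0.5],"turn":0}]}}

```text
t: 7.35
eef_pos: [0.5261, -0.1556, 0.253]
ee_rot: [3.141, 0.001, -0.132]
force: [-1.5, -0.2, -0.1]
width: 0.0005
```

Call:
{"name": "send_rows", "arguments": {"motion": [{"offset":[0,0,0.2],"turn":0},{"offset":[0,0,0.4],"turn":0},{"offset":[0,0,0.55],"turn":0},{"offset":[0,0,0.55],"turn":0}]}}

```text
t: 7.75
eef_pos: [0.5264, -0.156, 0.2481]
ee_rot: [-3.142, -0.0, -0.132]
force: [0.1, 1.0, 1.4]
width: 0.0004
```

```bash
python3 m.py 8
```

```text
8.1 mean [ 5.2632e+02 -1.5616e+02  2.4828e+02  4.4000e-01  9.6000e-01  1.5500e+00] sd [0.03 0.1  0.07 0.4  0.19 0.55] tip z 70.28
[-3.14156144e+00 -3.85810416e-04 -1.32736340e-01]
```

Call:
{"name": "send_rows", "arguments": {"motion": [{"offset":[0,0,-0.8],"turn":0},{"offset":[0,0,-1.5],"turn":0},{"offset":[0,3,-1.5],"turn":0},{"offset":[0,5.5,-1.5],"turn":0},{"offset":[0,6.2,-1.4],"turn":0},{"offset":[0,6.2,-0.8],"turn":0},{"offset":[0,6.2,-0.5],"turn":0},{"offset":[0,6.2,-0.5],"turn":0}]}}

```text
t: 8.95
eef_pos: [0.5178, -0.2171, 0.2525]
ee_rot: [-3.142, 0.001, -0.132]
force: [1.0, -0.1, -0.4]
width: 0.0004
```

Call:
{"name": "send_rows", "arguments": {"motion": [{"offset":[0,0,0.2],"turn":0},{"offset":[0,0,0.4],"turn":0},{"offset":[0,0,0.5],"turn":0},{"offset":[0,0,0.5],"turn":0}]}}

```text
t: 9.35
eef_pos: [0.5182, -0.2174, 0.2482]
ee_rot: [-3.142, -0.0, -0.132]
force: [0.9, 1.0, 1.9]
width: 0.0003
```

```bash
python3 m.py 8
```

```text
9.7 mean [ 5.1813e+02 -2.1762e+02  2.4830e+02  2.2000e-01  8.1000e-01  1.6800e+00] sd [0.04 0.1  0.04 0.44 0.35 0.33] tip z 70.3
[ 3.14157765e+00 -3.79417435e-04 -1.32701292e-01]
```

Key 4 gave 1.7 N, so all four taps are done. Now back to place 1 to hover, then press.

Call:
{"name": "send_rows", "arguments": {"motion": [{"offset":[0,0,-1.2],"turn":0},{"offset":[0,0,-2.5],"turn":0},{"offset":[0,-4.5,-2.5],"turn":0},{"offset":[0,-9,-2.5],"turn":0},{"offset":[0,-13.5,-2.5],"turn":0},{"offset":[0,-17,-2.5],"turn":0},{"offset":[0,-18.5,-2.3],"turn":0},{"offset":[0,-18.5,-1.5],"turn":0}]}}

```text
t: 10.55
eef_pos: [0.5433, -0.0326, 0.2647]
ee_rot: [-3.141, -0.003, -0.13]
force: [0.1, -0.4, 0.7]
width: 0.0004
```

Call:
{"name": "send_rows", "arguments": {"motion": [{"offset":[0,0,0.5],"turn":0},{"offset":[0,0,1.0],"turn":0},{"offset":[0,0,1.0],"turn":0}]}}

```text
t: 10.85
eef_pos: [0.542, -0.0355, 0.2522]
ee_rot: [3.141, 0.002, -0.134]
force: [0.5, 0.2, 0.7]
width: 0.0005
```

```bash
python3 m.py 8
```

```text
11.2 mean [ 5.4240e+02 -3.5000e+01  2.5305e+02  1.6000e-01  1.0000e-01  1.1000e-01] sd [0.19 0.32 0.39 0.39 0.28 0.48] tip z 75.05
[-3.14148434e+00 -3.12918170e-04 -1.33049298e-01]
```

View pics/last.png

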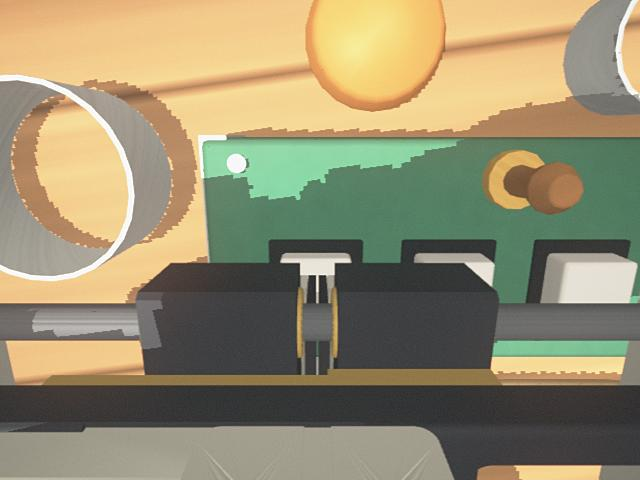

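The fingers are centred on key 1, which is still latched. Pressing now: first to just below the tap height, then in small steps.

Call:
{"name": "send_rows", "arguments": {"motion": [{"offset":[0,0.0,0.4],"turn":0},{"offset":[0,-0.1,0.8],"turn":0},{"offset":[0,-0.1,0.95],"turn":0},{"offset":[0,-0.1,1.05],"turn":0},{"offset":[0,-0.1,1.15],"turn":0},{"offset":[0,-0.1,1.15],"turn":0}]}}

```text
t: 11.85
eef_pos: [0.5426, -0.0333, 0.2417]
ee_rot: [-3.142, -0.0, -0.133]
force: [-1.7, 1.2, 3.7]
width: 0.0007
```

```bash
python3 m.py 6
```

```text
12.1 mean [542.59 -33.28 241.76  -1.46   1.41   3.94] sd [0.01 0.01 0.01 0.5  0.37 0.43] tip z 63.76
[-3.14141377e+00 -1.70544675e-04 -1.32746523e-01]
```

Call:
{"name": "send_rows", "arguments": {"motion": [{"offset":[0,0,0.05],"turn":0},{"offset":[0,0,0.1],"turn":0},{"offset":[0,0,0.12],"turn":0},{"offset":[0,0,0.12],"turn":0}]}}

```text
t: 12.55
eef_pos: [0.5426, -0.0333, 0.2409]
ee_rot: [-3.142, -0.0, -0.132]
force: [-2.4, 1.9, 8.5]
width: 0.0004
```

```bash
python3 m.py 4
```

```text
12.7 mean [542.6  -33.28 240.87  -2.9    2.01   8.55] sd [0.01 0.   0.01 0.32 0.12 0.36] tip z 62.87
[-3.14152577e+00 -2.46373513e-04 -1.32568326e-01]
```

At 8.5 N the key has hit its stop, so it should have let go. I'll lift straight up so the camera can check all the keys.

Call:
{"name": "send_rows", "arguments": {"motion": [{"offset":[0,0,-0.5],"turn":0},{"offset":[0,0,-2],"turn":0},{"offset":[0,0,-5],"turn":0},{"offset":[0,0,-9],"turn":0},{"offset":[-1.5,-0.5,-13],"turn":0},{"offset":[-2.8,-0.8,-16],"turn":0},{"offset":[-2.8,-0.8,-16],"turn":0},{"offset":[-2.8,-0.8,-16],"turn":0}]}}

```text
t: 13.55
eef_pos: [0.5156, -0.0217, 0.4011]
ee_rot: [-3.141, -0.002, -0.133]
force: [0.4, -0.1, -1.2]
width: 0.0003
```

```bash
python3 m.py 3; python3 - <<'E'
from h import *
f=grab_frame("wrist"); P=cloud(f); hsv=cv2.cvtColor(f["frame"],cv2.COLOR_BGR2HSV).astype(int)
w=(hsv[...,1]<70)&(hsv[...,2]>120)&(P[...,2]>.062)&(P[...,2]<.08)
k,l,s,c=cv2.connectedComponentsWithStats(w.astype(np.uint8))
for i in range(1,k):
    if s[i,4]>300: print(c[i].round(),s[i,4],np.median(P[l==i],0).round(4))
print("stamp",pt(f,450,122,2))
E
```

```text
13.65 mean [ 5.1563e+02 -2.1790e+01  4.0015e+02 -9.0000e-02  5.0000e-02 -5.5000e-01] sd [0.04 0.06 0.69 0.39 0.16 0.46] tip z 222.15
[ 3.14114434e+00  1.53071232e-03 -1.32961839e-01]
[327. 185.] 1569 [ 0.5432 -0.0338  0.0719]
[405. 185.] 1636 [ 0.5352 -0.0941  0.0718]
[483. 185.] 1714 [ 0.5272 -0.1545  0.0718]
[561. 185.] 1803 [ 0.5191 -0.215   0.0718]
stamp [ 0.57824786 -0.12312449  0.09663449]
```

View pics/last.png

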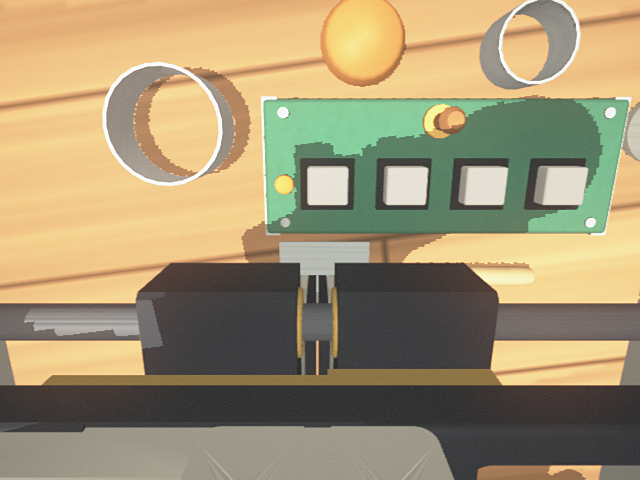

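All four caps now stand at about 0.072. In the picture, the bun, rings, spatula and stamp are where they were at the first wrist view, and the arm is clear of everything.

```bash
python3 -c "from station import *; print(job_done())"
```

```text
the job is handed in; nothing more can be done
None
```

The job is handed in: all four keys were tapped in order from the amber lamp, and the latched one, in place 1, was then pressed and released. `job_done()` gives no verdict, so what follows is from my own measurements.

- **Taps:** with the gripper shut, the taps at places 1 to 4 read about 1.7, 1.2, 1.55 and 1.7 N. Place 1 felt solid and was still down at about 66 mm afterwards. For the raised keys I estimate 1–2 mm of sink; this was not measured directly.
- **Release:** I pressed place 1 to its stop, where the force rose to 8.5 N, then lifted straight up.
- **Last checks:** the wrist range reads all four caps at 71.8–71.9 mm at t ≈ 13.7 s. The arm is clear, with its fingertips about 220 mm above the table. The stamp reads within 2 mm of its first position. The bun, cutter, cake ring and spatula look unmoved in the picture. Only the jar's edge is in that view, so it was not checked closely.
- **Disagreement:** the two fixed cameras differed by up to 1 cm on the key positions, so I used the close wrist view, where key sizes and spacing matched the given ones. Contact height also suggested the nominal fingertip height reads about 0.5 mm high.

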